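# Shut down the stirrer and put the thermometer away

### The job

The stirring run is over: turn the black speed knob on the stirrer's sloping front panel fully anticlockwise to its end stop (off). Then take the yellow-headed stem thermometer that leans in the clear beaker and stand it upright, tip down, in the orange holder cup, setting it down on the cup's floor rather than dropping it. Leave the beaker, the cup and everything else standing where they are.

Things in the scene. Friction and masses are not known exactly. Their poses are not given: they have to be found in the camera images.
- stirrer: White magnetic stirrer, 150 mm wide (y), 200 deep (x), 86 high, fixed to the bench. Origin on its underside, front at x = -110 mm, back at x = 90 mm. The blue front panel slopes up and away from the front at 28 deg from horizontal, from 38 mm height at the front edge to 82 mm (x = -28 mm). The knob sits in its middle; nothing else stands up from it.
- knob_grip (a point): Point on the knob's axis, 23 mm above the panel. Its z axis is the knob's axis, pointing out of the panel (28 deg from vertical, leaning to the stirrer's front); the frame turns with the knob. The knob: black cylinder, 38 mm diameter, top 31 mm above the panel (thin 46 mm skirt at its foot, up to 4 mm), red pointer line on its silver cap.
- knob (a joint): Angle of the knob in rad: 0 at the anticlockwise end stop (off, pointer at the red tick), growing as it turns clockwise seen from above the knob, up to 4.7. Stays where it is left; friction about 0.03 N m. Starts between 1.2 and 2.5.
- thermometer: Stem thermometer, 185 mm long, 60 g: steel stem, 8 mm diameter, 140 long, round tip, then a yellow round head, 20 mm diameter, 45 long. Origin on its axis 57 mm from the tip; z from tip to head (head from z = 83 to 128 mm). Starts leaning in the beaker, about 34 deg from vertical, head out over the rim roughly towards the robot; centre of mass 90 mm from the tip.
- thermometer_head (a point): Centre of the thermometer's yellow head, 162.5 mm from the tip; same axes as the thermometer.
- thermometer_tip (a point): The end of the thermometer's tip.
- beaker: Clear empty beaker, 76 mm outer diameter, 95 mm high, wall 4 mm, floor 5 mm, 300 g, loose. Origin at the centre of its underside, z up.
- cup: Orange round holder cup, 54 mm outer diameter, 46 mm inner diameter, 110 mm high, floor 5 mm thick, 400 g, loose, empty. Origin at the centre of its underside, z up. It and the beaker stand on either side of the stirrer; which is on which side varies.
- cup_rim (a point): Centre of the cup's mouth, 110 mm above its underside.
- cup_in (a point): Centre of the cup's inner floor, 5 mm above its underside.
- dish: Bystander: white bowl on the stirrer's plate, 84 mm diameter, 28 mm high, loose. Origin at the centre of its underside.
- reagent_jar: Bystander: amber jar, 64 mm diameter, 100 mm high, behind the stirrer. Origin at the centre of its underside.
- wash_bottle: Bystander: white bottle with red cap, 64 mm diameter, 170 mm high, at the back right. Origin at the centre of its underside.
- tip_box: Bystander: blue box with white dots, 85 x 120 x 45 mm, at the back right. Origin at the centre of its underside.
- timer: Bystander: flat white timer, 60 x 70 x 18 mm, lying on the bench at the front left. Origin at the centre of its underside.

How it is judged:
On the way, in this order (a step that is already met when the one before it is completed fails the run):
1. the speed knob is turned anticlockwise to its end stop (within 0.08 rad), before the thermometer is put in the cup (value of joint knob below 0.08 rad), for 0.2 s.
2. the thermometer's tip is on the floor of the holder cup, its head up (horizontal distance between thermometer_tip and cup below 0.023 m and z of thermometer_tip in the frame of cup_in between -0.006 and 0.012 m and angle between thermometer's own z axis and vertical below 0.42 rad), for 0.2 s.
At the end, for the whole second after the job is handed in: Knob at its anticlockwise stop (within 0.08 rad); thermometer released and at rest in the orange cup, head up, tip within 12 mm of the cup's inner floor, axis within 24 deg of vertical (leaning on the rim is fine); cup and beaker upright (within 0.1 rad) (all of step 2 and value of joint knob below 0.08 rad and linear speed of thermometer below 0.02 m/s and angle between each of cup, beaker's own z axis and vertical below 0.1 rad); the robot touches nothing.
It fails at once if the beaker or the cup is tipped more than 0.35 rad or moved more than 50 mm from where it stood (angle between any of beaker, cup's own z axis and vertical above 0.35 rad or distance of any of beaker, cup from where it was at the start of the episode above 0.05 m).
It fails at once if the dish, jar, wash bottle, tip box or timer is moved more than 30 mm (distance of any of dish, reagent_jar, wash_bottle, tip_box, timer from where it was at the start of the episode above 0.03 m).
It fails at once if the thermometer is dropped: out of the fingers it moves faster than 0.7 m/s (a free fall of about 25 mm) (linear speed of thermometer above 0.7 m/s and contact force between thermometer and the fingers below 0.05 N).
It also fails if it takes over 72 s, if anything falls off the work surface, if the arm or the gripper's body presses on something with over 40 N, if the wrist force passes 120 N, or if a joint passes its speed limit or range.

### The arm

A 6-joint arm with a two-finger parallel gripper is mounted at the origin on the work surface. World frame = base frame: x ahead of the robot, y to its left, z up, the work surface at z = 0. Lengths are in m, angles in rad, forces in N, time in s.
With the tool pointing down it reaches from about 0.425 to 0.95 m from the base axis. Payload 3.5 kg.
Tool frame: the origin (TCP) lies on the centre line of the jaws, within the pads' length; the fingertips stand 19 mm ahead of it and the grasp point (between the pads) is the TCP; z points along the fingers, y is the line along which they close (so a half turn about z gives the same grasp; the last joint's range is limited). The gripper opens to 85 mm and grips with 20 to 120 N. Pads are 22 mm wide; open, the fingers measure 114 mm over their backs; the gripper's body (76 mm by 85 mm) begins 54 mm behind the grasp point. The pads swing forward as they close: fully open they stand 13 mm farther back than shut.
Start: joints at [1.149, 0.286, 1.577, -0, 1.279, -0.15], TCP at [0.181, 0.65, 0.25] pointing down, gripper open.
Joint ranges: [-2.77, 2.77], [-0.9, 2.22], [0.21, 2.48], [-1.53, 4.67], [0.24, 2.81], [-2.84, 2.84]. Speed limits (rad/s): [2.79, 2.79, 3.14, 3.14, 3.14, 3.14].

### API

Orientations are given as a unit quaternion [x, y, z, w].
In Python, from plant import ctrl, imaging gives the robot as it stands. The module is installed in compiled form; this text tells all that it offers.
- The arm moves only by the shell command python3 -m handwheel 'ROWS' [OPENING] [FORCE]. ROWS is JSON, one flat list of numbers, 6 for each row, row after row: the shift along the world's x, y, z in units of 150 mm (1.0 is 150 mm), then the turn, a rotation vector about the world's x, y, z in units of 90 degrees (1.0 is 90 degrees). In form: [tx, ty, tz, rx, ry, rz, tx, ty, tz, rx, ry, rz, ...]. A call has 1 to 5 rows; each row shifts and turns the commanded pose from where the row before left it; what a row does not reach is not made up. A row lasts 1/12 s, in which the tool goes at most 41.7 mm and 7.16 degrees, less where a joint would pass 70% of its speed; a pose out of reach is approached as far as the arm can. A call with a number of a shift or a turn outside -1 to 1 is refused whole. A call with a gripper value outside its range is refused whole. OPENING is the opening, from 0 (shut) to 1 (fully open), set as the call begins (- or left out, the last holds). The fingers move at their own pace and stop on an object; FORCE is the grip in N (left out, the last holds). Time passes only in rows, so rows that do not move let the fingers close. It gives the time, the measured TCP pose, the force, the opening and the grip force at its end, in the units of the state.
- ctrl.get_state(): the state, without advancing time (a new reading comes with each control period).
- imaging.read_camera(name): name is "scene" or "top"; returns (picture, depth): 420x560x3 uint8, blue, green, red; 420x560 float32, m along the optical axis (not along the pixel's ray), 0 where there is no reading.
- imaging.get_calibration(name): a dict with "fovy" (degrees; the focal length in pixels is half the picture's height over the tangent of half this angle, whatever the lens; pixels are square), "cx", "cy" (the principal point, pixels), "R" (3x3) and "t" (3): a world point X has camera coordinates R X + t. Camera axes: x right, y down, z forward; pixel columns grow to the right and rows downward; lengths in m; the calibration is good to about 2 mm. A picture is of the moment at which its call begins. get_calibration takes no time and is no camera call.
- ctrl.sign_off(): hands the job in; it is judged then, once.
The state is a dict: "time": time; "qpos": joint angles; "dq": joint speeds; "joint_efforts": joint torques, N m; "eef_pos": TCP position; "tcp_rot": TCP orientation; "contact_force": force on the tool from outside, world axes, zero at the start; "wrist_torque": the same for the moment, N m; "opening": opening from 0.0 (shut) to 1.0 (fully open); "finger_force": force on a finger pad.
Only numpy, scipy, OpenCV 4.12 (cv2) and the standard library are available. Lean on these libraries where they do the work, as an engineer would, in place of code of your own. Each camera call takes 0.05 s, during which the arm holds its last target. There are 200 camera calls.

## Working session

There is one attempt and no reset: what is moved stays moved. The work goes in short steps, Python scripts to look and compute and a shell command to move; the robot and the scene stay as the last step left them, time stands still between calls to the robot, and variables do not carry over. Pictures are saved under pics/ and viewed, at most 10 in all, crops included, and the job is handed in when it is done.

```bash
mkdir -p pics; python3 - <<'E'
from plant import ctrl, imaging
import cv2, numpy as np
s=ctrl.get_state(); print({k:np.round(v,3).tolist() for k,v in s.items()})
for n in("scene","top"):
    p,d=imaging.read_camera(n); cv2.imwrite(f"pics/{n}0.png",p); np.savez(f"{n}0.npz",p=p,d=d)
    print(n,imaging.get_calibration(n))
E
```

```text
{'time': 0.0, 'qpos': [1.149, 0.287, 1.578, -0.0, 1.279, -0.15], 'dq': [-0.002, 0.003, -0.001, 0.001, -0.001, -0.002], 'joint_efforts': [0.002, -40.598, -29.262, 0.0, 0.006, -0.0], 'eef_pos': [0.181, 0.65, 0.249], 'tcp_rot': [0.135, 0.991, -0.001, -0.0], 'contact_force': [0.383, 0.363, -0.617], 'wrist_torque': [0.044, 0.003, -0.005], 'finger_force': 0.0, 'opening': 0.998}
scene {'fovy': 56.592608035769615, 'cx': 279.4313540328045, 'cy': 213.94902812165566, 'R': array([[-0.06450903,  0.99791229,  0.00310553],
       [ 0.8261226 ,  0.05514903, -0.5607852 ],
       [-0.55978571, -0.03361016, -0.8279555 ]]), 't': array([ 0.08356916, -0.38448831,  1.35339824])}
top {'fovy': 47.637086134172016, 'cx': 277.7596142482825, 'cy': 213.904349936592, 'R': array([[ 0.00337606, -0.99998244, -0.0048705 ],
       [-0.97755408, -0.00227424, -0.21067238],
       [ 0.2106576 ,  0.00547242, -0.97754459]]), 't': array([-0.04425639,  0.58553521,  1.27746789])}
```

View pics/scene0.png

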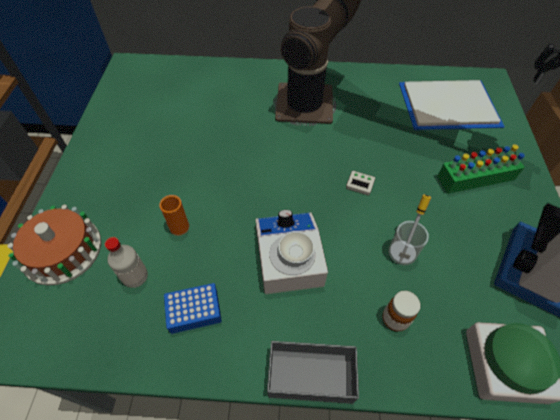

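View pics/top0.png

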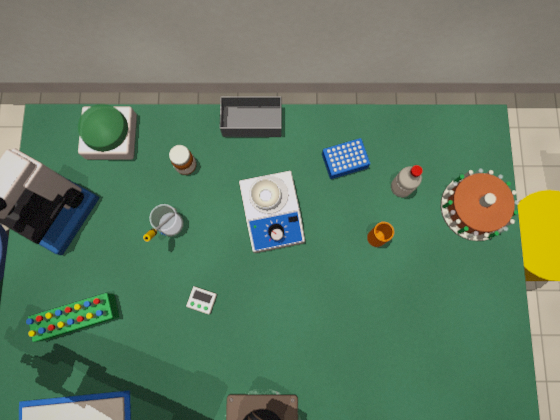

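The pictures show the stirrer in the middle (scene ~(290,250), knob (286,218)). The beaker with the thermometer is on the robot's left (scene (408,240), head (424,203)), and the orange cup is on the right (scene (174,215), top (381,234)). I'll enlarge these next.

```bash
cat > h.py <<'E'
import numpy as np, cv2
from plant import ctrl, imaging
def w(n,u,v,z):
    "camera-depth z pixel -> world"
    c=imaging.get_calibration(n); f=210/np.tan(np.radians(c['fovy']/2))
    return c['R'].T@(np.array([(u-c['cx'])/f*z,(v-c['cy'])/f*z,z])-c['t'])
def wz(n,u,v,h):
    "pixel -> world at height h"
    a,b=w(n,u,v,0),w(n,u,v,1); return a+(b-a)*(h-a[2])/(b-a)[2]
def cloud(n,d,u0,u1,v0,v1):
    v,u=np.mgrid[v0:v1,u0:u1]; c=imaging.get_calibration(n); f=210/np.tan(np.radians(c['fovy']/2))
    z=d[v0:v1,u0:u1]; P=np.stack([(u-c['cx'])/f*z,(v-c['cy'])/f*z,z],-1)-c['t']
    return P@c['R']
def pix(n,X):
    c=imaging.get_calibration(n); f=210/np.tan(np.radians(c['fovy']/2)); q=c['R']@X+c['t']; return q[:2]/q[2]*f+[c['cx'],c['cy']]
E
python3 - <<'E'
from h import *
T={n:np.load(n+"0.npz") for n in("scene","top")}
cr=[("scene",255,325,205,255+0),("top",238,308,200,250),("scene",380,450,190,270-30),("top",130,200,195,245)]
ims=[cv2.resize(T[n]['p'][v0:v1,u0:u1],(400,286),interpolation=cv2.INTER_CUBIC) for n,u0,u1,v0,v1 in cr]
cv2.imwrite("pics/crop1.png",np.vstack([np.hstack(ims[:2]),np.hstack(ims[2:])]))
for n in T:
    p=T[n]['p'];d=T[n]['d']; hsv=cv2.cvtColor(p,cv2.COLOR_BGR2HSV); C=cloud(n,d,0,560,0,420)
    roi=np.zeros(p.shape[:2],bool)
    for name,(u0,u1,v0,v1),lo,hi in [("cup",(155,195,190,240) if n=="scene" else (365,398,217,252),(5,120,60),(20,255,255)),("head",(410,435,190,218) if n=="scene" else (138,162,226,246),(20,120,90),(35,255,255))]:
        m=cv2.inRange(hsv,lo,hi)[v0:v1,u0:u1]>0; Q=C[v0:v1,u0:u1][m]; 
        print(n,name,m.sum(),"mean",Q.mean(0).round(3),"min",np.percentile(Q,3,0).round(3),"max",np.percentile(Q,97,0).round(3))
        if name=="head":
            cc=Q.mean(0); print(" axis",np.linalg.svd(Q-cc)[2][0].round(3))
        else:
            R=Q[Q[:,2]>.1]; print(" rim",R.min(0).round(3),R.max(0).round(3),R.mean(0).round(3))
E
```

```text
scene cup 793 mean [ 0.538 -0.32   0.073] min [ 0.505 -0.348  0.004] max [ 0.555 -0.298  0.111]
 rim [ 0.502 -0.351  0.1  ] [ 1.081 -0.017  0.905] [ 0.543 -0.317  0.126]
scene head 147 mean [0.511 0.297 0.142] min [0.439 0.286 0.001] max [0.53  0.344 0.165]
 axis [ 0.518 -0.335  0.787]
top cup 483 mean [ 0.529 -0.329  0.061] min [ 0.504 -0.352  0.002] max [ 0.553 -0.301  0.112]
 rim [ 0.503 -0.353  0.1  ] [ 0.554 -0.3    0.116] [ 0.528 -0.328  0.108]
top head 96 mean [0.511 0.295 0.143] min [ 0.497  0.283 -0.001] max [0.526 0.335 0.166]
 axis [-0.093 -0.257  0.962]
```

View pics/crop1.png

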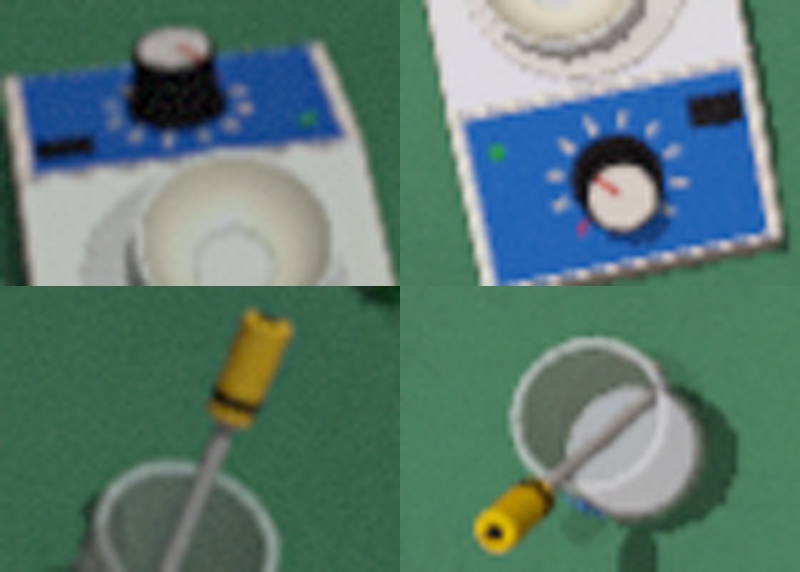

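Crop notes (5.71 px/px):
- **Knob cap:** its centre is at (285.5,213.4) in scene and (277,234.7) in top. The pointer points to the upper left, about 1.6 rad from the red tick.
- **Panel:** its upper edge gives a stirrer yaw of about 10°.
- **Thermometer head ends:** (427,195.6) and (420.3,213.1) in scene, (146.3,238) and (154.5,231) in top.

```bash
cat >> h.py <<'E'
def tri(us,ut):
    A=[];
    for n,(u,v) in(("scene",us),("top",ut)):
        a,b=w(n,u,v,0),w(n,u,v,1); d=(b-a)/np.linalg.norm(b-a); A.append((a,np.eye(3)-np.outer(d,d)))
    X=np.linalg.solve(A[0][1]+A[1][1],A[0][1]@A[0][0]+A[1][1]@A[1][0]); return X,max(np.linalg.norm(M@(X-a)) for a,M in A)
E
python3 - <<'E'
from h import *
cap=tri((285.5,213.4),(277,234.65)); print("cap",cap)
print("cap@87 ",wz("scene",285.5,213.4,.0874),wz("top",277,234.65,.0874))
def t(x,y):return 238+(x-400)/5.714,200+y/5.714
def s(x,y):return 255+x/5.714,205+y/5.714
for n,f,L in(("top",t,[((462,117),.082),((742,68),.082),((497,285),.038),((772,243),.038)]),("scene",s,[((22,176),.082),((345,136),.082)])):
    for q,h in L: print(n,q,wz(n,*f(*q),h).round(4))
hi=tri((426.9,195.6),(146.3,238.05)); lo=tri((420.25,213.1),(154.5,231.05)); print(hi,lo)
a=hi[0]-lo[0]; print(np.linalg.norm(a)); a/=np.linalg.norm(a); print("axis",a,np.degrees(np.arccos(a[2])))
print("tip",hi[0]-.185*a,"headc",(hi[0]+lo[0])/2)
# beaker rim, floor from top crop
for q in((590,338),(590,492),(512,415),(666,415)): print("rim",wz("top",130+(q[0]-400)/5.714,195+(q[1]-286)/5.714,.095).round(4))
print("stem low",wz("top",130+255/5.714,195+114/5.714,.01), wz("top",130+155/5.714,195+194/5.714,.11))
d=np.load("top0.npz")['d']; C=cloud("top",d,250,285,175,212).reshape(-1,3); D=C[(C[:,2]>.1)&(C[:,2]<.13)]; print("dish",D.min(0),D.max(0))
E
```

```text
cap (array([ 0.52274645, -0.03777504,  0.08338017]), np.float64(0.003039547549601228))
cap@87  [ 0.52537123 -0.03464908  0.0874    ] [ 0.52216506 -0.04084123  0.0874    ]
top (462, 117) [0.5626 0.0372 0.082 ]
top (742, 68) [ 0.5872 -0.0984  0.082 ]
top (497, 285) [0.4869 0.0215 0.038 ]
top (772, 243) [ 0.5082 -0.1145  0.038 ]
scene (22, 176) [ 0.5924 -0.0963  0.082 ]
scene (345, 136) [0.5629 0.0419 0.082 ]
(array([0.50059335, 0.29853014, 0.15925492]), np.float64(0.0022430617940651064)) (array([0.5259096 , 0.28963172, 0.12132807]), np.float64(0.003273560793878006))
0.04646008938045436
axis [-0.54490312  0.19152823  0.81633175] 35.28074435569732
tip [0.60140043 0.26309742 0.00823354] headc [0.51325147 0.29408093 0.14029149]
rim [0.6056 0.2735 0.095 ]
rim [0.53   0.2694 0.095 ]
rim [0.5675 0.309  0.095 ]
rim [0.5677 0.2349 0.095 ]
stem low [0.59308252 0.25992348 0.01      ] [0.5330769  0.28255644 0.11      ]
dish [ 0.59297904 -0.04610246  0.10005372] [0.67667345 0.03342887 0.12079097]
```

```bash
cat >> h.py <<'E'
from scipy.spatial.transform import Rotation as Ro
def plan(p,R,n=None):
    s=ctrl.get_state(); dp=(np.array(p)-s['eef_pos'])/.15; r=(R*Ro.from_quat(s['tcp_rot']).inv()).as_rotvec()/(np.pi/2)
    m=max(np.linalg.norm(dp)/.27,np.linalg.norm(r)/.0785); n=n or int(np.ceil(m)); print("min rows",round(m,1),"total",dp.round(3),r.round(3),"per row of",n,(dp/n).round(4),(r/n).round(4))
def tool(z,y):
    z=z/np.linalg.norm(z); y=y-z*(y@z); y/=np.linalg.norm(y); return Ro.from_matrix(np.c_[np.cross(y,z),y,z])
ax=np.array([-.4619,-.0839,.883]); ax/=np.linalg.norm(ax); G=np.array([.5255,-.0376,.083])
def knobR(phi): return Ro.from_rotvec(ax*np.radians(phi))*tool(-ax,np.array([-.179,.984,0]))
E
python3 - <<'E'
from h import *
R=knobR(-65); plan((.5,-.04,.25),Ro.from_quat(ctrl.get_state()['tcp_rot'])); plan(G+.1*ax,R); print(G+.1*ax)
E
```

```text
min rows 18.8 total [ 2.127 -4.598  0.006] [0. 0. 0.] per row of 19 [ 0.1119 -0.242   0.0003] [0. 0. 0.]
min rows 18.8 total [ 1.989 -4.638 -0.518] [ 0.159 -0.276 -0.426] per row of 19 [ 0.1047 -0.2441 -0.0273] [ 0.0084 -0.0145 -0.0224]
[ 0.47931184 -0.04598967  0.17129648]
```

```bash
python3 -m handwheel '[0.1,-0.23,0,0.008,-0.014,-0.021,0.1,-0.23,0,0.008,-0.014,-0.021,0.1,-0.23,0,0.008,-0.014,-0.021,0.1,-0.23,0,0.008,-0.014,-0.021,0.1,-0.23,0,0.008,-0.014,-0.021]' 0.7 60
python3 -m handwheel '[0.1,-0.23,0,0.008,-0.014,-0.021,0.1,-0.23,0,0.008,-0.014,-0.021,0.1,-0.23,0,0.008,-0.014,-0.021,0.1,-0.23,0,0.008,-0.014,-0.021,0.1,-0.23,0,0.008,-0.014,-0.021]'
python3 -m handwheel '[0.1,-0.23,0,0.008,-0.014,-0.021,0.1,-0.23,0,0.008,-0.014,-0.021,0.1,-0.23,0,0.008,-0.014,-0.021,0.1,-0.23,0,0.008,-0.014,-0.021,0.1,-0.23,0,0.008,-0.014,-0.021]'
python3 -m handwheel '[0.1,-0.23,0,0.008,-0.014,-0.021,0.1,-0.23,0,0.008,-0.014,-0.021,0.1,-0.23,0,0.008,-0.014,-0.021,0.1,-0.23,0,0.008,-0.014,-0.021,0.1,-0.23,0,0.008,-0.014,-0.021]'
python3 -c "
from h import *
print(ctrl.get_state()['qpos'].round(2) if hasattr(ctrl.get_state()['qpos'],'round') else ctrl.get_state()['qpos']); plan(G+.1*ax,knobR(-65))"
```

```text
time: 0.52
eef_pos: [0.2563, 0.4759, 0.2495]
tcp_rot: [0.217, 0.974, 0.038, 0.05]
contact_force: [-0.0, 0.2, 1.1]
opening: 0.703
finger_force: 0.0
time: 0.93
eef_pos: [0.3311, 0.3035, 0.2498]
tcp_rot: [0.295, 0.947, 0.077, 0.1]
contact_force: [0.8, -0.5, 0.0]
opening: 0.702
finger_force: 0.0
time: 1.35
eef_pos: [0.4061, 0.1311, 0.2501]
tcp_rot: [0.371, 0.91, 0.114, 0.149]
contact_force: [0.7, 0.1, 0.2]
opening: 0.703
finger_force: 0.0
time: 1.77
eef_pos: [0.4812, -0.0418, 0.2501]
tcp_rot: [0.442, 0.862, 0.15, 0.196]
contact_force: [0.1, 0.5, -0.7]
opening: 0.7
finger_force: 0.0
[-0.43 -0.4   2.29  0.37  0.87 -1.24]
min rows 2.0 total [-0.012 -0.028 -0.526] [ 0.001  0.007 -0.004] per row of 2 [-0.0062 -0.0139 -0.2628] [ 0.0003  0.0033 -0.0018]
```

```bash
python3 -m handwheel '[0,-0.006,-0.11,0.034,0.009,-0.065,0,-0.006,-0.11,0.034,0.009,-0.065,0,-0.006,-0.11,0.034,0.009,-0.065,0,-0.006,-0.11,0.034,0.009,-0.065,0,0,0,0,0,0]'
python3 -c "
from h import *
s=ctrl.get_state();print(s['qpos']); plan(G+.1*ax,knobR(-95)); plan(G,knobR(-95))
p,d=imaging.read_camera('top');q,e=imaging.read_camera('scene')
cv2.imwrite('pics/k1.png',np.hstack([cv2.resize(p[180:260,225:325],(400,320)),cv2.resize(q[170:250,235:335],(400,320))]))"
```

```text
time: 2.18
eef_pos: [0.4787, -0.0426, 0.1798]
tcp_rot: [0.631, 0.74, 0.184, 0.145]
contact_force: [-1.0, 0.0, -1.5]
opening: 0.701
finger_force: 0.0
[-0.43470961 -0.30620703  2.34754117  0.40618146  0.75020405 -0.84339376]
min rows 0.5 total [ 0.004 -0.022 -0.057] [ 0.016 -0.007 -0.038] per row of 1 [ 0.0038 -0.0223 -0.0569] [ 0.0158 -0.0067 -0.0383]
min rows 2.7 total [ 0.312  0.034 -0.646] [ 0.016 -0.007 -0.038] per row of 3 [ 0.1039  0.0112 -0.2152] [ 0.0053 -0.0022 -0.0128]
```

View pics/k1.png

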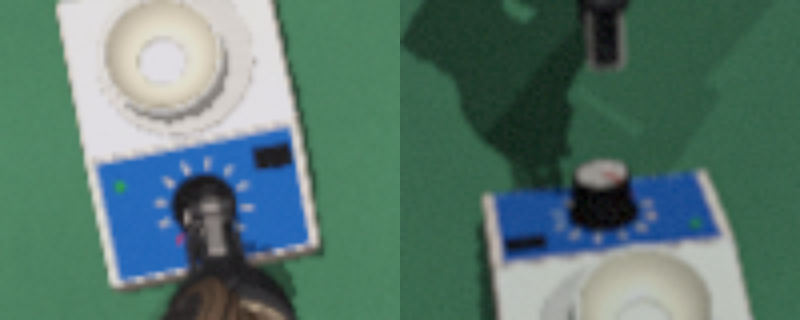

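The jaws are lined up with the knob, fingers along the slope: top shows the knob dead ahead of them, and in scene the finger is at (385,207) above a knob at x≈386. I'll descend.

```bash
python3 -m handwheel '[0.06,0.007,-0.129,0.003,-0.001,-0.008,0.06,0.007,-0.129,0.003,-0.001,-0.008,0.06,0.007,-0.129,0.003,-0.001,-0.008,0.06,0.007,-0.129,0.003,-0.001,-0.008,0.06,0.007,-0.129,0.003,-0.001,-0.008]'
python3 -m handwheel '[0.01,0,0,0,0,0,0,0,0,0,0,0,0,0,0,0,0,0]'
python3 -c "
from h import *
s=ctrl.get_state();print(s['qpos']);plan(G,knobR(-95))
p,d=imaging.read_camera('top');q,e=imaging.read_camera('scene')
cv2.imwrite('pics/k2.png',np.hstack([cv2.resize(p[180:260,225:325],(400,320)),cv2.resize(q[170:250,235:335],(400,320))]))"
```

```text
time: 2.7
eef_pos: [0.5279, -0.0383, 0.0887]
tcp_rot: [0.652, 0.718, 0.192, 0.152]
contact_force: [0.1, -0.0, 0.8]
opening: 0.702
finger_force: 0.0
time: 2.95
eef_pos: [0.5287, -0.0384, 0.0894]
tcp_rot: [0.652, 0.718, 0.192, 0.152]
contact_force: [0.6, -0.5, 0.6]
opening: 0.7
finger_force: 0.0
[-0.37297809 -0.01396387  2.30040233  0.55016784  0.48384262 -0.91142692]
min rows 0.2 total [-0.021  0.005 -0.043] [ 0.005  0.005 -0.   ] per row of 1 [-0.021   0.0051 -0.0428] [ 0.0046  0.0048 -0.0005]
```

View pics/k2.png

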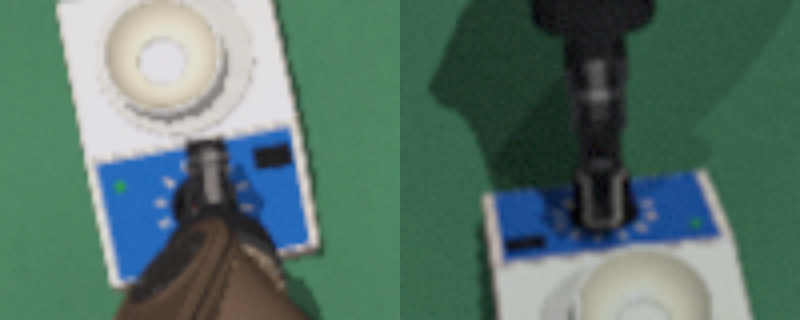

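```bash
python3 -m handwheel '[-0.02,0.005,-0.03,0.004,0.004,0,0,0,0,0,0,0]' 0.7 40
python3 -m handwheel '[0,0,0,0,0,0,0,0,0,0,0,0,0,0,0,0,0,0,0,0,0,0,0,0,0,0,0,0,0,0]' 0.0 40
python3 -m handwheel '[0,0,0,0,0,0,0,0,0,0,0,0]' 
python3 -c "
from h import *
s=ctrl.get_state();print(s['qpos'],s['contact_force'],s['wrist_torque']);print(ax*.06, ax)"
```

```text
time: 3.22
eef_pos: [0.5243, -0.0374, 0.0835]
tcp_rot: [0.654, 0.717, 0.192, 0.146]
contact_force: [0.3, 0.0, -1.2]
opening: 0.699
finger_force: 0.0
time: 3.63
eef_pos: [0.5251, -0.0375, 0.084]
tcp_rot: [0.654, 0.717, 0.192, 0.147]
contact_force: [-3.6, 0.2, 5.5]
opening: 0.428
finger_force: 39.5
time: 3.8
eef_pos: [0.5251, -0.0375, 0.084]
tcp_rot: [0.654, 0.717, 0.192, 0.147]
contact_force: [-3.5, -0.2, 5.5]
opening: 0.431
finger_force: 39.5
[-0.37599323 -0.00832108  2.30615708  0.56033682  0.48481653 -0.92062015] [-3.49523258 -0.24933033  5.4874197 ] [0.08890176 0.34922025 0.00479525]
[-0.02771289 -0.0050338   0.05297789] [-0.46188157 -0.08389665  0.88296476]
```

```bash
python3 -m handwheel '[0,0,0,-0.028,-0.005,0.053,0,0,0,-0.028,-0.005,0.053,0,0,0,-0.028,-0.005,0.053,0,0,0,-0.028,-0.005,0.053,0,0,0,-0.028,-0.005,0.053]'
python3 -m handwheel '[0,0,0,-0.028,-0.005,0.053,0,0,0,-0.028,-0.005,0.053,0,0,0,-0.028,-0.005,0.053,0,0,0,-0.028,-0.005,0.053,0,0,0,-0.028,-0.005,0.053]'
python3 -m handwheel '[0,0,0,-0.028,-0.005,0.053,0,0,0,-0.028,-0.005,0.053,0,0,0,-0.028,-0.005,0.053,0,0,0,0,0,0,0,0,0,0,0,0]'
python3 -c "
from h import *
s=ctrl.get_state();print(s['qpos'],s['contact_force'],s['wrist_torque']);print((Ro.from_quat(s['tcp_rot'])*knobR(-95).inv()).as_rotvec(degrees=True)@ax)"
```

```text
time: 4.22
eef_pos: [0.525, -0.0375, 0.0839]
tcp_rot: [0.466, 0.851, 0.151, 0.189]
contact_force: [-5.0, -0.6, 5.7]
opening: 0.429
finger_force: 39.5
time: 4.63
eef_pos: [0.5249, -0.0375, 0.0839]
tcp_rot: [0.254, 0.936, 0.102, 0.219]
contact_force: [-5.3, -2.2, 6.2]
opening: 0.43
finger_force: 39.5
time: 5.05
eef_pos: [0.5248, -0.0376, 0.0838]
tcp_rot: [0.122, 0.962, 0.07, 0.232]
contact_force: [-5.7, -0.9, 6.3]
opening: 0.429
finger_force: 39.6
[-0.37409241 -0.00977668  2.30833712  0.55565703  0.47804171 -2.14353314] [-5.66640945 -0.9363369   6.27322892] [0.18511419 0.40856275 0.18353518]
70.35327326778153
```

Turned 70°. I'll go on a few rows at a time, watching the moment for the end stop.

```bash
M='from h import *
s=ctrl.get_state();print(round((Ro.from_quat(s["tcp_rot"])*knobR(-95).inv()).as_rotvec(degrees=True)@ax,1),"Maxis",s["wrist_torque"]@ax,s["qpos"][5])'
python3 -m handwheel '[0,0,0,-0.028,-0.005,0.053,0,0,0,-0.028,-0.005,0.053]' >/dev/null; python3 -c "$M"
python3 -m handwheel '[0,0,0,-0.028,-0.005,0.053]' >/dev/null; python3 -c "$M"
python3 -m handwheel '[0,0,0,-0.028,-0.005,0.053]' >/dev/null; python3 -c "$M"
python3 -m handwheel '[0,0,0,-0.028,-0.005,0.053,0,0,0,0,0,0]' ; python3 -c "$M"
```

```text
81.4 Maxis -0.02387982990105177 -2.3375622104043057
86.8 Maxis -0.05047126109929966 -2.432977068105041
92.2 Maxis -0.046983402458661255 -2.5283413079672976
time: 5.55
eef_pos: [0.5237, -0.0381, 0.0828]
tcp_rot: [-0.108, 0.964, 0.013, 0.242]
contact_force: [-9.4, -5.0, 5.9]
opening: 0.434
finger_force: 41.2
97.6 Maxis 0.026911053982769523 -2.6219479575541276
```

```bash
python3 -m handwheel '[0,0,0,-0.028,-0.005,0.053,0,0,0,0,0,0]'
python3 -c 'from h import *
s=ctrl.get_state();print(round((Ro.from_quat(s["tcp_rot"])*knobR(-95).inv()).as_rotvec(degrees=True)@ax,1),"Maxis",s["wrist_torque"],s["wrist_torque"]@ax,s["qpos"])'
python3 -m handwheel '[0,0,0,0,0,0,0,0,0,0,0,0,0,0,0,0,0,0]' 0.75
python3 -m handwheel '[-0.06,-0.011,0.12,0,0,0,-0.1,-0.02,0.2,0,0,0,-0.1,-0.02,0.2,0,0,0,0,0.02,0.2,0,0,0,0,0,0,0,0,0]'
python3 -c 'from h import *
p,d=imaging.read_camera("top");q,e=imaging.read_camera("scene")
cv2.imwrite("pics/k3.png",np.hstack([cv2.resize(p[210:255,250:300],(400,360),interpolation=2),cv2.resize(q[205:240,262:312],(400,360*35//45),interpolation=2) if 0 else cv2.resize(q[200:245,262:312],(400,360),interpolation=2)]))'
```

```text
time: 5.72
eef_pos: [0.5235, -0.0383, 0.0825]
tcp_rot: [-0.153, 0.958, 0.001, 0.243]
contact_force: [-9.1, -6.1, 4.6]
opening: 0.431
finger_force: 41.2
102.9 Maxis [-0.67605201  1.22110551 -0.33288802] -0.08411909746735308 [-0.37594268 -0.00995917  2.31199201  0.55828788  0.47360701 -2.71685799]
time: 5.97
eef_pos: [0.5248, -0.0374, 0.0833]
tcp_rot: [-0.152, 0.958, 0.002, 0.244]
contact_force: [0.8, 0.3, 0.3]
opening: 0.753
finger_force: 0.0
time: 6.38
eef_pos: [0.4888, -0.0432, 0.1989]
tcp_rot: [-0.152, 0.956, -0.001, 0.249]
contact_force: [0.6, -0.9, 0.7]
opening: 0.754
finger_force: 0.0
```

View pics/k3.png

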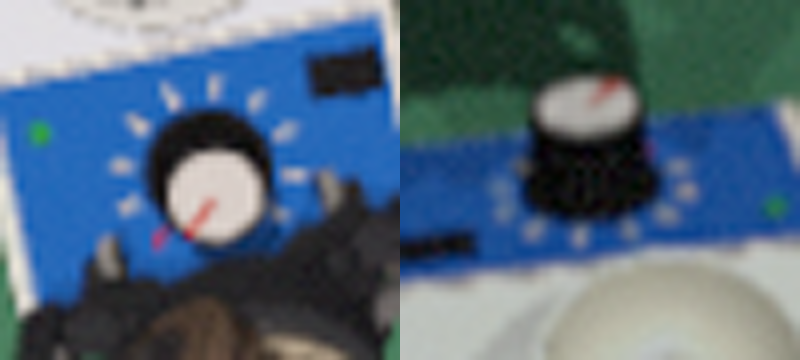

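The top crop shows the pointer (213,203)→(188,237) lined up with the red tick at (161,238), which suggests the knob is at or near the stop. The moment didn't clearly confirm it, so I'll regrip and check.

```bash
python3 -m handwheel '[0,0,0,0.035,0.006,-0.066,0,0,0,0.035,0.006,-0.066,0,0,0,0.035,0.006,-0.066,0,0,0,0.035,0.006,-0.066,0,0,0,0.035,0.006,-0.066]' 
python3 -m handwheel '[0,0,0,0.035,0.006,-0.066,0,0,0,0.035,0.006,-0.066,0,0,0,0,0,0]'
python3 -c 'from h import *
print(ctrl.get_state()["qpos"]);plan(G,knobR(-38))'
```

```text
time: 6.9
eef_pos: [0.4849, -0.0414, 0.1888]
tcp_rot: [0.135, 0.961, 0.074, 0.23]
contact_force: [-0.1, 0.1, 0.1]
opening: 0.751
finger_force: 0.0
time: 7.15
eef_pos: [0.4849, -0.0415, 0.1889]
tcp_rot: [0.245, 0.939, 0.101, 0.22]
contact_force: [-0.2, -0.2, -0.8]
opening: 0.752
finger_force: 0.0
[-0.42389908 -0.31107527  2.33601154  0.40003316  0.74409601 -1.72861784]
min rows 2.8 total [ 0.27   0.026 -0.706] [-0.006 -0.002  0.016] per row of 3 [ 0.0902  0.0086 -0.2354] [-0.0021 -0.0006  0.0054]
```

```bash
python3 -m handwheel '[0.02,0,-0.1,0,0,0,0.06,0.006,-0.15,0,0,0,0.06,0.006,-0.15,0,0,0,0.06,0.006,-0.15,0,0,0,0.07,0.008,-0.15,0,0,0]' 
python3 -m handwheel '[0,0,0,0,0,0,0,0,0,0,0,0]'
python3 -m handwheel '[0,0,0,0,0,0,0,0,0,0,0,0,0,0,0,0,0,0,0,0,0,0,0,0,0,0,0,0,0,0]' 0 60
M='from h import *
s=ctrl.get_state();print(round((Ro.from_quat(s["tcp_rot"])*knobR(-38).inv()).as_rotvec(degrees=True)@ax,1),"M",s["wrist_torque"].round(2),s["wrist_torque"]@ax,s["contact_force"].round(1),s["qpos"][5])'
python3 -c "$M"
python3 -m handwheel '[0,0,0,-0.015,-0.003,0.029,0,0,0,0,0,0]' >/dev/null; python3 -c "$M"
python3 -m handwheel '[0,0,0,-0.015,-0.003,0.029,0,0,0,0,0,0]' >/dev/null; python3 -c "$M"
python3 -m handwheel '[0,0,0,-0.015,-0.003,0.029,0,0,0,0,0,0]' ; python3 -c "$M"
```

```text
time: 7.57
eef_pos: [0.5257, -0.0377, 0.0837]
tcp_rot: [0.243, 0.939, 0.1, 0.221]
contact_force: [0.7, -0.4, 0.7]
opening: 0.746
finger_force: 0.0
time: 7.73
eef_pos: [0.5247, -0.0373, 0.0834]
tcp_rot: [0.244, 0.94, 0.1, 0.219]
contact_force: [0.0, 0.8, -0.2]
opening: 0.748
finger_force: 0.0
time: 8.15
eef_pos: [0.526, -0.0395, 0.0878]
tcp_rot: [0.244, 0.939, 0.099, 0.223]
contact_force: [-9.2, -5.6, 4.7]
opening: 0.422
finger_force: 58.8
-1.3 M [-0.78  1.24 -0.38] -0.07648152400934635 [-9.2 -5.6  4.7] -1.8835141119073093
1.8 M [-0.6   1.47 -0.18] -0.008467552733368704 [-11.3  -4.9   7.6] -1.938826750840772
4.8 M [-0.51  1.93 -0.11] -0.024062035944368242 [-15.6  -5.   11.1] -1.9923727972247514
time: 8.65
eef_pos: [0.5238, -0.0381, 0.0866]
tcp_rot: [0.169, 0.955, 0.083, 0.228]
contact_force: [-18.8, -5.0, 12.3]
opening: 0.424
finger_force: 60.1
7.6 M [-0.49  2.22 -0.21] -0.1437993084980533 [-18.8  -5.   12.3] -2.0448338604661283
```

```bash
M='from h import *
s=ctrl.get_state();print(round((Ro.from_quat(s["tcp_rot"])*knobR(-38).inv()).as_rotvec(degrees=True)@ax,1),"M",s["wrist_torque"].round(2),s["wrist_torque"]@ax,s["contact_force"].round(1),s["eef_pos"].round(4))'
python3 -m handwheel '[0,0,0,-0.015,-0.003,0.029,0,0,0,0,0,0]' >/dev/null; python3 -c "$M"
python3 -m handwheel '[0,0,0,-0.015,-0.003,0.029,0,0,0,0,0,0]' >/dev/null; python3 -c "$M"
python3 -m handwheel '[0,0,0,0,0,0,0,0,0,0,0,0,0,0,0,0,0,0]' 0.75
python3 -m handwheel '[-0.06,-0.011,0.12,0,0,0,-0.1,-0.02,0.2,0,0,0,-0.1,-0.02,0.2,0,0,0,-0.05,0.1,0.2,0,0,0,-0.1,0.25,0,0,0,0]'
python3 -m handwheel '[0,0.2,0.1,0,0,0,0,0.25,0,0,0,0,0,0,0,0,0,0]'
python3 -c 'from h import *
p,d=imaging.read_camera("top");q,e=imaging.read_camera("scene")
cv2.imwrite("pics/k4.png",np.hstack([cv2.resize(p[210:255,250:300],(400,360),interpolation=2),cv2.resize(q[200:245,262:312],(400,360),interpolation=2)]))'
```

```text
10.4 M [-0.39  2.66 -0.7 ] -0.659214150164054 [-22.9  -5.3  15.2] [ 0.5233 -0.038   0.0863]
13.7 M [-0.87  3.16 -0.13] 0.024653235565032985 [-27.5  -5.1  18.2] [ 0.5221 -0.0377  0.0856]
time: 9.23
eef_pos: [0.5269, -0.0386, 0.0878]
tcp_rot: [0.121, 0.962, 0.072, 0.235]
contact_force: [-0.0, 0.9, 0.5]
opening: 0.75
finger_force: 0.0
time: 9.65
eef_pos: [0.4695, 0.003, 0.2039]
tcp_rot: [0.124, 0.96, 0.069, 0.243]
contact_force: [1.4, 0.3, 1.2]
opening: 0.748
finger_force: 0.0
time: 9.9
eef_pos: [0.4644, 0.0799, 0.2116]
tcp_rot: [0.117, 0.962, 0.074, 0.236]
contact_force: [0.0, -0.4, -0.8]
opening: 0.755
finger_force: 0.0
```

View pics/k4.png

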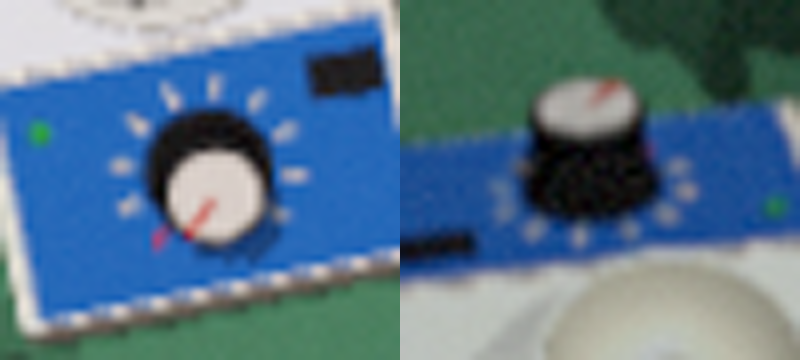

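The picture hasn't changed after pushing another 15° with the pads slipping, so the knob is at its stop. Next is the thermometer.

```bash
cat >> h.py <<'E'
ta=np.array([-.53,.19,.826]); ta/=np.linalg.norm(ta); H=np.array([.5115,.293,.142])
TR=tool(-ta,np.array([.34,.94,0]))
E
python3 -c '
from h import *
print(ctrl.get_state()["qpos"]); print(H+.1*ta); plan(H+.1*ta,TR)'
```

```text
[-0.12533047 -0.40855918  2.36459752  0.21603766  0.72020315 -1.57893352]
[0.4584808  0.31200688 0.22462992]
min rows 5.8 total [-0.041  1.574  0.097] [-0.143 -0.052 -0.101] per row of 6 [-0.0068  0.2623  0.0162] [-0.0239 -0.0087 -0.0169]
```

```bash
python3 -m handwheel '[-0.006,0.2,0.012,-0.018,-0.0065,-0.0125,-0.006,0.2,0.012,-0.018,-0.0065,-0.0125,-0.006,0.2,0.012,-0.018,-0.0065,-0.0125,-0.006,0.2,0.012,-0.018,-0.0065,-0.0125,-0.006,0.2,0.012,-0.018,-0.0065,-0.0125]' 1 30
python3 -m handwheel '[-0.006,0.2,0.012,-0.018,-0.0065,-0.0125,-0.006,0.2,0.012,-0.018,-0.0065,-0.0125,0,0.16,0.012,-0.018,-0.0065,-0.0125,0,0,0,0,0,0,0,0,0,0,0,0]'
python3 -c '
from h import *
print(ctrl.get_state()["qpos"]); plan(H+.1*ta,TR); plan(H,TR)
p,d=imaging.read_camera("top");q,e=imaging.read_camera("scene")
cv2.imwrite("pics/t1.png",np.hstack([cv2.resize(p[190:250,120:195],(400,320),interpolation=2),cv2.resize(q[160:250,380:460],(400,450),interpolation=2)[130:]]))'
```

```text
time: 10.42
eef_pos: [0.4612, 0.214, 0.2176]
tcp_rot: [0.15, 0.952, -0.002, 0.267]
contact_force: [0.4, 0.4, 0.0]
opening: 0.996
finger_force: 0.0
time: 10.83
eef_pos: [0.4594, 0.2986, 0.222]
tcp_rot: [0.165, 0.943, -0.047, 0.286]
contact_force: [-0.0, -0.1, 0.6]
opening: 1.0
finger_force: 0.0
[ 0.57660713 -0.0824073   2.10430137 -0.6304108   0.838998   -0.28514526]
min rows 0.3 total [-0.006  0.089  0.017] [-0.005 -0.005 -0.001] per row of 1 [-0.0062  0.0891  0.0174] [-0.0049 -0.0054 -0.0013]
min rows 2.4 total [ 0.347 -0.038 -0.534] [-0.005 -0.005 -0.001] per row of 3 [ 0.1158 -0.0125 -0.1778] [-0.0016 -0.0018 -0.0004]
```

View pics/t1.png

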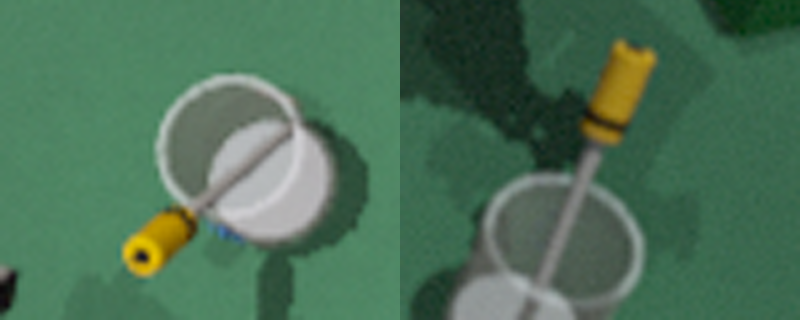

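The head is unobstructed in top ((145,250)→(180,220) in the crop), and it and the beaker haven't moved. I'll advance along the axis and close gently.

```bash
python3 -m handwheel '[-0.006,0.089,0.017,-0.005,-0.005,-0.001,0,0,0,0,0,0,0.07,-0.025,-0.11,0,0,0,0.07,-0.025,-0.11,0,0,0,0.07,-0.025,-0.11,0,0,0]'
python3 -m handwheel '[0.07,-0.025,-0.11,0,0,0,0.073,-0.027,-0.11,0,0,0,0,0,0,0,0,0,0,0,0,0,0,0]'
python3 -c '
from h import *
plan(H,TR)
p,d=imaging.read_camera("top");q,e=imaging.read_camera("scene")
cv2.imwrite("pics/t2.png",np.hstack([cv2.resize(p[190:270,110:210],(400,320),interpolation=2),cv2.resize(q[160:240,370:470],(400,320),interpolation=2)]))'
```

```text
time: 11.35
eef_pos: [0.4901, 0.2991, 0.1757]
tcp_rot: [0.166, 0.941, -0.049, 0.291]
contact_force: [0.2, 0.3, -0.3]
opening: 0.999
finger_force: 0.0
time: 11.68
eef_pos: [0.5107, 0.2909, 0.1417]
tcp_rot: [0.166, 0.941, -0.051, 0.29]
contact_force: [-0.2, 0.3, 0.2]
opening: 1.002
finger_force: 0.0
min rows 0.1 total [0.005 0.014 0.002] [ 0.    -0.001  0.002] per row of 1 [0.0054 0.0143 0.002 ] [ 0.0003 -0.0008  0.0017]
```

View pics/t2.png

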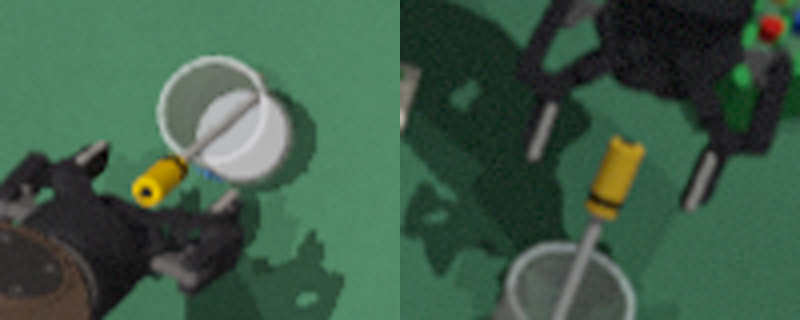

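The head is midway between the fingertips (scene tips (535,155) and (690,205), head centre (615,180)). I'll close, then lift along the axis.

```bash
python3 -m handwheel '[0,0,0,0,0,0,0,0,0,0,0,0,0,0,0,0,0,0,0,0,0,0,0,0,0,0,0,0,0,0]' 0 40
python3 -m handwheel '[0,0,0,0,0,0,0,0,0,0,0,0,0,0,0,0,0,0,0,0,0,0,0,0,0,0,0,0,0,0]'
python3 -m handwheel '[-0.035,0.012,0.055,0,0,0,-0.07,0.025,0.11,0,0,0,-0.07,0.025,0.11,0,0,0,-0.07,0.025,0.11,0,0,0,-0.07,0.025,0.11,0,0,0]'
python3 -m handwheel '[-0.07,0.025,0.11,0,0,0,-0.07,0.025,0.11,0,0,0,-0.03,0.01,0.15,0,0,0,0,0,0.15,0,0,0,0,0,0,0,0,0]'
python3 -c '
from h import *
s=ctrl.get_state();print(s["qpos"])
p=s["eef_pos"];plan(p,tool(np.array([0,0,-1.]),np.array([.34,.94,0])));plan((.5285,-.3265,.32),Ro.from_quat(s["tcp_rot"]))'
```

```text
time: 12.2
eef_pos: [0.5106, 0.2933, 0.1431]
tcp_rot: [0.165, 0.941, -0.049, 0.291]
contact_force: [-0.8, -0.1, 0.5]
opening: 0.3
finger_force: 0.0
time: 12.62
eef_pos: [0.5108, 0.2932, 0.143]
tcp_rot: [0.165, 0.941, -0.049, 0.291]
contact_force: [-1.7, 0.6, 2.3]
opening: 0.223
finger_force: 39.0
time: 13.03
eef_pos: [0.4627, 0.3097, 0.2176]
tcp_rot: [0.165, 0.941, -0.05, 0.291]
contact_force: [1.4, -0.1, -1.6]
opening: 0.225
finger_force: 39.1
time: 13.45
eef_pos: [0.439, 0.3202, 0.3011]
tcp_rot: [0.165, 0.94, -0.046, 0.294]
contact_force: [0.3, 0.7, -0.5]
opening: 0.22
finger_force: 39.1
[ 0.64372348 -0.16281697  2.0299692  -0.59563559  0.9930932  -0.31863428]
min rows 4.9 total [0. 0. 0.] [0.125 0.364 0.   ] per row of 5 [0. 0. 0.] [0.0249 0.0728 0.0001]
min rows 16.1 total [ 0.597 -4.312  0.126] [0. 0. 0.] per row of 17 [ 0.0351 -0.2536  0.0074] [0. 0. 0.]
```

```bash
python3 -m handwheel '[0,0,0.08,0.02,0.06,0,0,0,0.08,0.02,0.06,0,0,0,0.08,0.02,0.06,0,0,0,0.08,0.02,0.06,0,0,0,0.08,0.02,0.06,0]'
python3 -m handwheel '[0,0,0,0.025,0.064,0,0.03,-0.1,0,0,0,0,0.035,-0.2,0,0,0,0,0.035,-0.2,0,0,0,0,0.035,-0.2,0,0,0,0]'
python3 -m handwheel '[0.035,-0.2,0,0,0,0,0.035,-0.2,0,0,0,0,0.035,-0.2,0,0,0,0,0.035,-0.2,0,0,0,0,0.035,-0.2,0,0,0,0]'
python3 -m handwheel '[0.035,-0.2,0,0,0,0,0.035,-0.2,0,0,0,0,0.035,-0.2,0,0,0,0,0.035,-0.2,0,0,0,0,0.035,-0.2,0,0,0,0]'
python3 -m handwheel '[0.035,-0.2,0,0,0,0,0.035,-0.2,0,0,0,0,0.035,-0.2,0,0,0,0,0.035,-0.2,0,0,0,0,0.035,-0.2,0,0,0,0]'
python3 -m handwheel '[0.015,-0.2,0,0,0,0,0,-0.2,0,0,0,0,0,-0.1,0,0,0,0,0,0,0,0,0,0,0,0,0,0,0,0]'
python3 -c '
from h import *
s=ctrl.get_state();print(s["qpos"]);m=Ro.from_quat(s["tcp_rot"]).as_matrix();print(m.round(3)); plan((.5285,-.3265,.36),tool(np.array([0,0,-1.]),m[:,1]))
p,d=imaging.read_camera("top");q,e=imaging.read_camera("scene"); np.savez("c.npz",p=p,q=q,d=d,e=e)
cv2.imwrite("pics/c1.png",np.hstack([cv2.resize(p[180:280,340:440],(400,400),interpolation=2),cv2.resize(q[140:240,130:230],(400,400),interpolation=2)]))'
```

```text
time: 13.87
eef_pos: [0.4375, 0.3188, 0.3549]
tcp_rot: [0.171, 0.984, -0.013, 0.047]
contact_force: [0.6, 0.7, -1.5]
opening: 0.224
finger_force: 39.1
time: 14.28
eef_pos: [0.4579, 0.2126, 0.3533]
tcp_rot: [0.171, 0.985, -0.003, -0.004]
contact_force: [-0.1, 0.3, -0.8]
opening: 0.221
finger_force: 39.2
time: 14.7
eef_pos: [0.484, 0.0623, 0.3536]
tcp_rot: [0.171, 0.985, -0.003, -0.004]
contact_force: [0.7, 0.8, -0.1]
opening: 0.225
finger_force: 39.2
time: 15.12
eef_pos: [0.5102, -0.0876, 0.3535]
tcp_rot: [0.171, 0.985, -0.002, -0.004]
contact_force: [0.4, 0.3, -0.5]
opening: 0.22
finger_force: 39.2
time: 15.53
eef_pos: [0.5365, -0.2375, 0.3533]
tcp_rot: [0.171, 0.985, -0.002, -0.004]
contact_force: [-0.1, 0.7, -0.2]
opening: 0.225
finger_force: 39.2
time: 15.95
eef_pos: [0.5388, -0.3112, 0.3536]
tcp_rot: [0.172, 0.985, -0.002, -0.004]
contact_force: [-0.6, -0.4, -1.3]
opening: 0.222
finger_force: 39.3
[-0.68397065  0.1151442   1.58889237 -0.00700743  1.44338186 -1.90910386]
[[-0.941  0.338 -0.009]
 [ 0.338  0.941 -0.002]
 [ 0.008 -0.005 -1.   ]]
min rows 0.5 total [-0.069 -0.102  0.043] [ 0.001 -0.006  0.   ] per row of 1 [-0.0688 -0.1023  0.0426] [ 0.0011 -0.0057  0.    ]
```

View pics/c1.png

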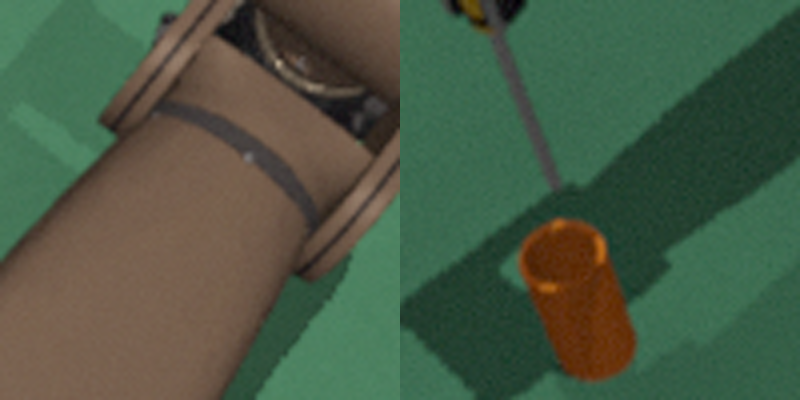

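The stem hangs near-vertical, with its tip at scene crop (557,190) = px (169.3,187.5). The cup mouth is centred at crop (564,254) = px (171,203.5). From here I'll work from numbers only.

```bash
python3 -c '
from h import *
s=ctrl.get_state();e=s["eef_pos"]; D=np.load("c.npz"); C=cloud("scene",D["e"],130,200,140,215).reshape(-1,3)
S=C[(C[:,2]>.15)&(C[:,2]<.30)&(np.hypot(C[:,0]-e[0],C[:,1]-e[1])<.04)]
print(len(S)); 
for a in np.arange(.15,.3,.02):
    q=S[(S[:,2]>a)&(S[:,2]<a+.02)]; print(round(a+.01,2),len(q),np.median(q,0).round(4) if len(q) else "")
print("min z",np.sort(S[:,2])[:4])
print("tip pred px",pix("scene",e-np.array([0,0,.1625])),"headbase pred",pix("scene",e-np.array([0,0,.0225])))
print("rim scene",wz("scene",171,203.5,.11))
R=C[(C[:,2]>.1)&(C[:,2]<.118)&(C[:,1]<-.28)]; print("rim cloud",R.min(0),R.max(0)); print(cv2.minEnclosingCircle(R[:,:2].astype(np.float32)))
T=np.load("top0.npz")["d"]; R=cloud("top",T,365,398,217,252).reshape(-1,3);R=R[(R[:,2]>.105)&(R[:,2]<.118)]; print(cv2.minEnclosingCircle(R[:,:2].astype(np.float32)))
'
```

```text
124
0.16 0 
0.18 0 
0.2 17 [ 0.5391 -0.3057  0.202 ]
0.22 24 [ 0.5392 -0.3059  0.2207]
0.24 21 [ 0.5398 -0.3067  0.2411]
0.26 24 [ 0.54   -0.3063  0.262 ]
0.28 26 [ 0.5405 -0.3062  0.2813]
0.3 12 [ 0.5406 -0.3066  0.2945]
min z [0.19264558 0.19314974 0.19316982 0.19505077]
tip pred px [167.16508861 186.39426312] headbase pred [150.84687091 143.42672312]
rim scene [ 0.52990451 -0.32184604  0.11      ]
rim cloud [ 0.50291084 -0.35054861  0.10007568] [ 0.55618847 -0.29760104  0.11301372]
((0.5293728113174438, -0.32476264238357544), 0.027652300894260406)
((0.5294657349586487, -0.3265949487686157), 0.02715056948363781)
```

```bash
python3 -m handwheel '[-0.03,-0.055,0,0,-0.003,0,-0.027,-0.055,0,0,-0.003,0,0,0,0,0,0,0,0,0,-0.1,0,0,0,0,0,-0.15,0,0,0]'
python3 -m handwheel '[0,0,-0.15,0,0,0,0,0,-0.08,0,0,0,0,0,0,0,0,0]'
python3 -c '
from h import *
s=ctrl.get_state();print(s["eef_pos"],s["contact_force"]); q,e=imaging.read_camera("scene"); C=cloud("scene",e,130,215,150,235).reshape(-1,3)
for a in (.125,.145,.165,.185,.205):
    r=C[(C[:,2]>a)&(C[:,2]<a+.02)&(np.hypot(*(C[:,:2]-s["eef_pos"][:2]).T)<.03)]; print(a,len(r),np.median(r,0).round(4))
R=C[(C[:,2]>.1)&(C[:,2]<.118)&(C[:,1]<-.28)&(C[:,0]<.57)];print("rim",cv2.minEnclosingCircle(R[:,:2].astype(np.float32)))'
```

```text
time: 16.47
eef_pos: [0.5315, -0.3286, 0.3209]
tcp_rot: [0.171, 0.985, -0.004, 0.005]
contact_force: [-0.6, -0.6, -0.9]
opening: 0.224
finger_force: 39.3
time: 16.72
eef_pos: [0.5293, -0.3265, 0.2788]
tcp_rot: [0.171, 0.985, 0.0, -0.002]
contact_force: [-0.2, -0.3, -1.3]
opening: 0.223
finger_force: 39.3
[ 0.52926787 -0.32647458  0.27880672] [-0.23140413 -0.31973907 -1.33873856]
0.125 18 [ 0.5304 -0.3218  0.1324]
0.145 19 [ 0.5304 -0.3218  0.1549]
0.165 18 [ 0.5306 -0.3217  0.1745]
0.185 23 [ 0.5308 -0.3218  0.1933]
0.205 20 [ 0.5311 -0.3227  0.2152]
rim ((0.5286465883255005, -0.32278215885162354), 0.02806513011455536)
```

```bash
python3 -m handwheel '[0,0,-0.13,0,0,0,0,0,-0.15,0,0,0,0,0,-0.15,0,0,0,0,0,-0.14,0,0,0,0,0,-0.07,0,0,0]'
python3 -m handwheel '[0,0,0,0,0,0,0,0,0,0,0,0]'
python3 -m handwheel '[0,0,-0.015,0,0,0,0,0,0,0,0,0]'
python3 -m handwheel '[0,0,-0.015,0,0,0,0,0,0,0,0,0]'
```

```text
time: 17.18
eef_pos: [0.5305, -0.3275, 0.186]
tcp_rot: [0.171, 0.985, -0.001, 0.001]
contact_force: [-0.3, -0.2, -1.0]
opening: 0.223
finger_force: 39.3
time: 17.35
eef_pos: [0.5312, -0.3281, 0.1881]
tcp_rot: [0.171, 0.985, -0.002, 0.002]
contact_force: [0.6, -0.7, 0.4]
opening: 0.223
finger_force: 39.3
time: 17.52
eef_pos: [0.5316, -0.3284, 0.1868]
tcp_rot: [0.171, 0.985, -0.003, 0.003]
contact_force: [0.6, 0.2, -0.5]
opening: 0.222
finger_force: 39.3
time: 17.68
eef_pos: [0.5309, -0.3279, 0.1831]
tcp_rot: [0.171, 0.985, -0.002, 0.002]
contact_force: [-0.8, 0.3, -0.7]
opening: 0.225
finger_force: 39.3
```

```bash
python3 -m handwheel '[0,0,-0.02,0,0,0,0,0,-0.02,0,0,0,0,0,0,0,0,0]' | sed -n 2,4p
python3 -m handwheel '[0,0,-0.02,0,0,0,0,0,0,0,0,0,0,0,0,0,0,0]'| sed -n 2,4p
python3 -m handwheel '[0,0,-0.015,0,0,0,0,0,0,0,0,0]'| sed -n 2,4p
python3 -m handwheel '[0,0,-0.015,0,0,0,0,0,0,0,0,0]'| sed -n 2,4p
```

```text
eef_pos: [0.5303, -0.3274, 0.1755]
tcp_rot: [0.171, 0.985, -0.001, 0.001]
contact_force: [-0.3, 0.7, -0.6]
eef_pos: [0.5306, -0.3276, 0.173]
tcp_rot: [0.171, 0.985, -0.002, 0.001]
contact_force: [-0.6, -0.3, -0.9]
eef_pos: [0.5306, -0.3276, 0.1708]
tcp_rot: [0.171, 0.985, -0.002, 0.001]
contact_force: [0.0, -0.9, -1.0]
eef_pos: [0.5311, -0.328, 0.17]
tcp_rot: [0.171, 0.985, -0.002, 0.002]
contact_force: [-0.1, 0.1, 2.4]
```

Contact with the floor at z 0.170. Now I'll lean it about its tip towards the robot before releasing.

```bash
python3 -m handwheel '[-0.036,0.013,0.003,-0.0075,-0.021,0,-0.036,0.013,0,-0.0075,-0.021,0,-0.036,0.013,-0.002,-0.0075,-0.021,0,-0.036,0.013,-0.004,-0.0075,-0.021,0,0,0,0,0,0,0]'
python3 -m handwheel '[0,0,0,0,0,0,0,0,0,0,0,0]'
python3 -c '
from h import *
s=ctrl.get_state(); m=Ro.from_quat(s["tcp_rot"]).as_matrix(); print(m[:,2], s["eef_pos"]+.1625*m[:,2], s["qpos"])
q,e=imaging.read_camera("scene"); C=cloud("scene",e,130,215,150,245).reshape(-1,3)
R=C[(C[:,2]>.1)&(C[:,2]<.118)&(C[:,1]<-.28)&(C[:,0]<.57)];print("rim",R.min(0),R.max(0))'
```

```text
time: 18.93
eef_pos: [0.5083, -0.3196, 0.1687]
tcp_rot: [0.171, 0.983, -0.014, 0.071]
contact_force: [-0.1, -0.7, -0.1]
opening: 0.221
finger_force: 39.3
time: 19.1
eef_pos: [0.5093, -0.3201, 0.1688]
tcp_rot: [0.17, 0.983, -0.014, 0.07]
contact_force: [-0.4, 0.2, 1.3]
opening: 0.225
finger_force: 39.4
[ 0.13302632 -0.0508427  -0.98980757] [ 0.5308741  -0.32832128  0.00792813] [-0.7504811   0.14000209  1.90999237  0.06539886  0.9600622  -2.01173099]
rim [ 0.50224686 -0.35114623  0.10003027] [ 0.55625358 -0.29833142  0.11749212]
```

```bash
python3 -m handwheel '[0,0,0,0,0,0,0,0,0,0,0,0,0,0,0,0,0,0]' 0.4
python3 -m handwheel '[0,0,0,0,0,0,0,0,0,0,0,0,0,0,0,0,0,0,0,0,0,0,0,0,0,0,0,0,0,0]' 0.95
python3 -m handwheel '[-0.006,0.002,0.04,0,0,0,-0.013,0.005,0.1,0,0,0,-0.02,0.008,0.15,0,0,0,-0.02,0.008,0.15,0,0,0,-0.02,0.008,0.15,0,0,0]'
python3 -m handwheel '[0,0.1,0.2,0,0,0,0,0.2,0.1,0,0,0,0,0.2,0,0,0,0,0,0.2,0,0,0,0,0,0.2,0,0,0,0]'
python3 -m handwheel '[0,0.2,0,0,0,0,0,0.1,0,0,0,0,0,0,0,0,0,0,0,0,0,0,0,0,0,0,0,0,0,0]'
python3 - <<'E'
from h import *
for n in("scene","top"):
    p,d=imaging.read_camera(n); h=cv2.cvtColor(p,cv2.COLOR_BGR2HSV); C=cloud(n,d,0,560,0,420)
    near=(np.hypot(C[...,0]-.525,C[...,1]+.325)<.06)
    y=C[near&(cv2.inRange(h,(21,120,90),(35,255,255))>0)&(C[...,2]>.135)]; print(n,"head",len(y),y.mean(0).round(4),np.percentile(y,[2,98],0).round(3).tolist())
    o=C[near&(C[...,2]>.105)&(C[...,2]<.116)]; print("rim",cv2.minEnclosingCircle(o[:,:2].astype(np.float32)))
    nb=C[(np.hypot(C[...,0]-.5677,C[...,1]-.2717)<.05)&(C[...,2]>.088)&(C[...,2]<.1)]; print("beaker rim",len(nb),nb.min(0).round(3),nb.max(0).round(3))
s=ctrl.get_state(); print(s["eef_pos"],s["contact_force"],s["time"])
E
```

```text
time: 19.4
eef_pos: [0.5093, -0.3199, 0.1682]
tcp_rot: [0.17, 0.983, -0.014, 0.07]
contact_force: [0.5, 0.7, -0.1]
opening: 0.397
finger_force: 0.0
time: 19.82
eef_pos: [0.5091, -0.3199, 0.1685]
tcp_rot: [0.171, 0.983, -0.014, 0.07]
contact_force: [0.8, -0.0, 0.1]
opening: 0.95
finger_force: 0.0
time: 20.23
eef_pos: [0.4969, -0.315, 0.2582]
tcp_rot: [0.17, 0.983, -0.014, 0.07]
contact_force: [-0.3, -1.1, -0.1]
opening: 0.95
finger_force: 0.0
time: 20.65
eef_pos: [0.4971, -0.1792, 0.3033]
tcp_rot: [0.171, 0.983, -0.014, 0.071]
contact_force: [-0.3, -0.8, -0.6]
opening: 0.948
finger_force: 0.0
time: 21.07
eef_pos: [0.4973, -0.1358, 0.3024]
tcp_rot: [0.171, 0.983, -0.014, 0.071]
contact_force: [0.9, 1.2, -0.1]
opening: 0.95
finger_force: 0.0
scene head 124 [ 0.5022 -0.3173  0.1734] [[0.488, -0.328, 0.145], [0.511, -0.31, 0.189]]
rim ((0.5293537974357605, -0.32447487115859985), 0.027650661766529083)
beaker rim 232 [0.532 0.238 0.088] [0.606 0.314 0.099]
top head 54 [ 0.4964 -0.319   0.1841] [[0.488, -0.329, 0.166], [0.505, -0.311, 0.192]]
rim ((0.5293148756027222, -0.3269554376602173), 0.02727293223142624)
beaker rim 148 [0.533 0.236 0.088] [0.606 0.311 0.099]
[ 0.49723641 -0.13627444  0.30210608] [ 0.03682135 -0.36701627 -0.02837232] 21.1667
```

The head's top is at about 0.19 m, so the thermometer is standing on the cup's floor and leaning on the rim. The cup and beaker are where they were, and the robot is clear.

```bash
python3 -c "
from plant import ctrl
print(ctrl.sign_off())"
```

```text
the job is handed in; nothing more can be done
None
```

I turned the knob to its anticlockwise stop and stood the thermometer on the cup's floor, leaning about 10° on the rim; cup and beaker measured unmoved, and I handed the job in at about 21 s with no verdict returned.

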